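Run the fingertips along the packing bench's roller track

TASK

Before the shift starts, check the roller track on the packing bench: run the fingertips lightly along the tops of all eight rollers in one pass, starting at the roller beside the scale and finishing at the roller beside the grey tote, so that every roller visibly turns towards the tote. Do not lean on the rollers or turn any of them backwards, leave the scale untouched, and neither move nor pick up the tote, carton, tape roll or knife that stand around the track.

Things in the scene. Friction and masses are not known exactly. Their poses are not given: they have to be found in the camera images.
- track: roller track bolted to the bench: aluminium frame 390 x 240 mm on four dark steel posts, 8 bare steel rollers dia 30 mm, 196 mm long, lying across it. Origin on the bench under its centre; x runs along the row from roller 1 to roller 8, y along the rollers, z up. Roller k lies at x = (k - 4.5) x 45 mm, axis 110 mm and top 125 mm above the bench, 5 mm above the side rails
- top_1 (a point): middle of the top line of roller 1, the end roller on the track's -x side, 125 mm above the bench. The rollers do not yield downwards (tips held more than about 3 mm below the tops press hard); each turns freely on its bearings and coasts a little when brushed
- top_8 (a point): middle of the top line of roller 8, the end roller on the track's +x side, 125 mm above the bench, 315 mm from top_1
- roller_1 (a joint): turn of roller 1 (rad), starting near 0; it grows when the top of the roller moves towards the track's +x and falls when it moves towards -x
- roller_2 (a joint): turn of roller 2 (rad), starting near 0; it grows when the top of the roller moves towards the track's +x and falls when it moves towards -x
- roller_3 (a joint): turn of roller 3 (rad), starting near 0; it grows when the top of the roller moves towards the track's +x and falls when it moves towards -x
- roller_4 (a joint): turn of roller 4 (rad), starting near 0; it grows when the top of the roller moves towards the track's +x and falls when it moves towards -x
- roller_5 (a joint): turn of roller 5 (rad), starting near 0; it grows when the top of the roller moves towards the track's +x and falls when it moves towards -x
- roller_6 (a joint): turn of roller 6 (rad), starting near 0; it grows when the top of the roller moves towards the track's +x and falls when it moves towards -x
- roller_7 (a joint): turn of roller 7 (rad), starting near 0; it grows when the top of the roller moves towards the track's +x and falls when it moves towards -x
- roller_8 (a joint): turn of roller 8 (rad), starting near 0; it grows when the top of the roller moves towards the track's +x and falls when it moves towards -x
- scale: white counting scale fixed to the bench beyond one end of the track (either end), 300 x 250 mm, steel pan 112 mm high, grey keypad sloping towards the robot; origin under its centre. The end roller nearer to it is where the pass starts
- tote: grey stacking tote, 300 mm (along the row) x 200 x 120 mm high, two cartons in it, standing loose beyond the other end of the track; origin under its centre. The end roller nearer to it is where the pass ends
- carton: taped brown carton, 120 x 90 x 70 mm high, loose on the bench on the far side of the track; origin under its centre
- tape_roll: roll of brown packing tape lying flat, 106 mm across, 48 mm high, loose on the bench on the far side of the track; origin under its centre
- knife: yellow and black safety knife, 122 mm long, 26 mm wide and 20 mm high, lying loose on the bench on the far side of the track; origin under its middle, x along its length

How it is judged (in metres and radians):
On the way, in this order (a step that is already met when the one before it is completed fails the run):
1. the roller beside the scale has been turned towards the tote (((horizontal distance between scale and top_1 below 0.35 m and value of joint roller_1 above 0.6 rad) or (horizontal distance between scale and top_8 below 0.35 m and value of joint roller_8 below -0.6 rad))), for 0.1 s.
2. then the fourth roller from the scale (((horizontal distance between scale and top_1 below 0.35 m and value of joint roller_4 above 0.6 rad) or (horizontal distance between scale and top_8 below 0.35 m and value of joint roller_5 below -0.6 rad))), for 0.1 s.
3. then the last roller, beside the tote (((horizontal distance between scale and top_1 below 0.35 m and value of joint roller_8 above 0.6 rad) or (horizontal distance between scale and top_8 below 0.35 m and value of joint roller_1 below -0.6 rad))), for 0.1 s.
At the end, for the whole second after the job is handed in: each of the eight rollers has been turned at least 0.6 rad (about a tenth of a turn) towards the tote, the end roller beside the scale first, the one beside the tote last, and the tote, carton, tape roll and knife stand within 15 mm of where they were (((horizontal distance between scale and top_1 below 0.35 m and value of joint each of roller_1, roller_2, roller_3, roller_4, roller_5, roller_6, roller_7, roller_8 above 0.6 rad) or (horizontal distance between scale and top_8 below 0.35 m and value of joint each of roller_1, roller_2, roller_3, roller_4, roller_5, roller_6, roller_7, roller_8 below -0.6 rad)) and distance of each of carton, tape_roll, knife, tote from where it was at the start of the episode below 0.015 m); the robot touches nothing.
It fails at once if the fingers press on the track with more than 40 N (contact force between the fingers and track above 40 N).
It fails at once if the arm or the gripper's body, rather than the fingers, touches the track with more than 3 N (contact force between the arm and track above 3 N).
It fails at once if a roller is turned backwards, more than 0.5 rad towards the scale ((horizontal distance between scale and top_1 below 0.35 m and value of joint any of roller_1, roller_2, roller_3, roller_4, roller_5, roller_6, roller_7, roller_8 below -0.5 rad) or (horizontal distance between scale and top_8 below 0.35 m and value of joint any of roller_1, roller_2, roller_3, roller_4, roller_5, roller_6, roller_7, roller_8 above 0.5 rad)).
It fails at once if the scale is touched with more than 3 N (contact force between anything else and scale above 3 N).
It fails at once if the tote, carton, tape roll or knife is moved or lifted by more than 15 mm (distance of any of carton, tape_roll, knife, tote from where it was at the start of the episode above 0.015 m).
It also fails if it takes over 43 s, if anything falls off the work surface, if the arm or the gripper's body presses on something with over 40 N, if the wrist force passes 120 N, or if a joint passes its speed limit or range.

ROBOT

A 6-joint arm with a two-finger parallel gripper is mounted at the origin on the work surface. World frame = base frame: x ahead of the robot, y to its left, z up, the work surface at z = 0. Lengths are in mm, angles in rad, forces in N, time in s.
With the tool pointing down it reaches from about 350 to 1000 mm from the base axis. Payload 7.1 kg.
Tool frame: the origin (TCP) lies at the very end of the fingers, on their centre line; the grasp point (between the pads) lies 19 mm behind it (arm.grasp_offset is the distance from the TCP to the grasp point, in mm); z points along the fingers, y is the line along which they close (so a half turn about z gives the same grasp; the last joint's range is limited). The gripper opens to 85 mm and grips with 20 to 120 N. Pads are 22 mm wide; open, the fingers measure 114 mm over their backs; the gripper's body (76 mm by 85 mm) begins 54 mm behind the grasp point. The pads swing forward as they close: fully open they stand 13 mm farther back than shut.
Start: joints at [1.206, 0.423, 1.63, -0, 1.089, -0.019], TCP at [211.811, 587.997, 194.219] pointing down, gripper open.
Joint ranges: [-3, 3], [-0.9, 2.11], [0.09, 2.58], [-1.31, 4.45], [0.11, 2.69], [-2.54, 2.54]. Speed limits (rad/s): [2.39, 2.39, 3.01, 3.14, 3.14, 3.14].

INTERFACE

Orientations are given as [roll, pitch, yaw] about the fixed x, y, z axes, in that order (R = Rz(yaw) Ry(pitch) Rx(roll)).
In Python, from station import arm, claw, kinematics, imaging, get_time_s, get_joint_pos, get_qvel, get_tau, get_tool_pos, get_ee_rot, get_force, get_wrist_torque, get_opening, get_grasp_force gives the robot as it stands. Calls block until the motion is done:
- arm.move_to(position, orientation): joint-space move of the TCP to a pose.
- arm.move_straight(position, attitude=None, max_speed=150, force_limit=None): straight line of the TCP; attitude=None keeps the orientation; max_speed is the mean speed in mm/s. With force_limit (N) it stops when the force on the tool has changed by that much, and returns True; else False.
- arm.goto_joints(angles): joint-space move.
- claw.ungrasp() and claw.grab(): open the fingers fully, or close them until they stop; the grip force is fixed at half the most.
- arm.sleep(seconds).
- kinematics.inverse_kinematics(position, orientation): joint angles nearest the present ones, or None.
- imaging.snapshot(name): name is "scene" or "top" or "wrist"; returns a dict with "color" (420x560x3 uint8, blue, green, red), "fov_y" (degrees; the focal length in pixels is half the picture's height over the tangent of half this angle, whatever the lens; pixels are square), "cx", "cy" (the principal point, pixels), "cam_to_world" (4x4, takes a point from camera to world coordinates); the wrist camera has in their place "mount" (4x4, takes a point from camera to tool coordinates, whose origin is the TCP and whose axes are the flange's). Camera axes: x right, y down, z forward; pixel columns grow to the right and rows downward; lengths in mm; the calibration is good to about 2 mm. A picture is of the moment at which its call begins: read the wrist's pose just before it. There is no depth.
A pose or a line that the arm cannot do raises arm.IKError and nothing moves.
- arm.job_done(): hands the job in; it is judged then, once.
Readings, each from a call of its own:
- get_time_s(): time.
- get_joint_pos(): joint angles.
- get_qvel(): joint speeds.
- get_tau(): joint torques, N m.
- get_tool_pos(): TCP position.
- get_ee_rot(): TCP orientation.
- get_force(): force on the tool from outside, world axes, zero at the start.
- get_wrist_torque(): the same for the moment, N m.
- get_opening(): finger opening in mm.
- get_grasp_force(): force on a finger pad.
Only numpy, scipy, OpenCV 4.12 (cv2) and the standard library are available. Lean on these libraries where they do the work, as an engineer would, in place of code of your own. Each camera call takes 0.05 s, during which the arm holds its last target. There are 200 camera calls.

## Working session

There is one attempt and no reset: what is moved stays moved. The work goes in short steps, each a Python script; the robot and the scene stay as the last script left them, time stands still between calls to the robot, and variables do not carry over. Pictures are saved under pics/ and viewed, at most 10 in all, crops included, and the job is handed in when it is done.

```bash
mkdir -p pics && python3 - <<'E'
from station import *
import cv2,numpy as np
for n in("top","scene"):
    s=imaging.snapshot(n);cv2.imwrite(f"pics/{n}.png",s["color"])
    np.savez(f"pics/{n}.npz",**{k:np.array(v) for k,v in s.items()})
    print(n,s["fov_y"],s["cx"],s["cy"],np.round(s["cam_to_world"],3).tolist())
print(get_time_s(),get_opening(),get_ee_rot())
E
```

```text
top 48.24004406334747 285.68884081276525 206.63088367554664 [[0.002, -0.975, 0.224, 338.813], [-1.0, -0.001, 0.004, 52.284], [-0.003, -0.224, -0.975, 1232.093], [0.0, 0.0, 0.0, 1.0]]
scene 52.61730436008138 282.4450624766322 201.9021214888578 [[-0.211, 0.789, -0.577, 1211.752], [0.977, 0.173, -0.121, 184.975], [0.004, -0.59, -0.808, 955.636], [0.0, 0.0, 0.0, 1.0]]
0.1 85.53234882143917 [-3.14013733e+00 -7.62895239e-06  2.79579399e+00]
```

View pics/top.png

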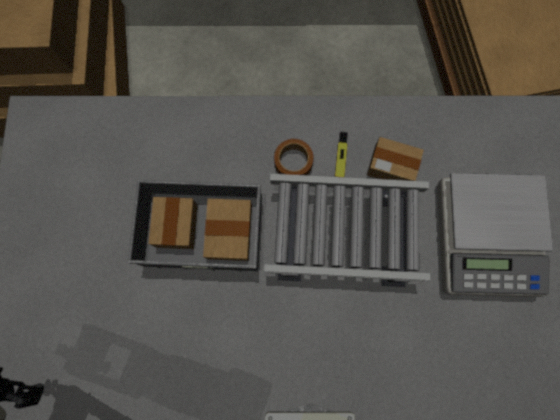

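View pics/scene.png

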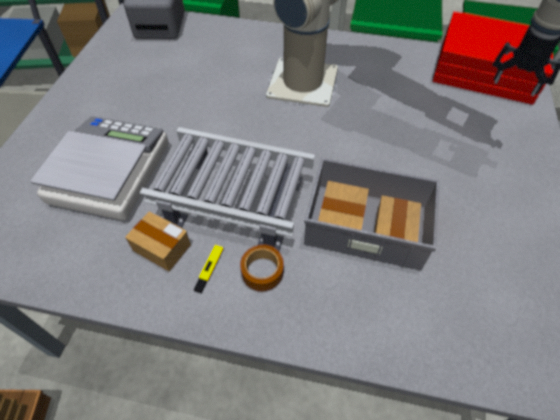

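Top view: the scale is on the right (~500,235, world −y) and the tote on the left (~197,225, +y). The rollers run from column 412 to 283 and the rails are at rows ~182 and ~272. I'll measure the rail edges at z=120 and the rollers at z=125.

```bash
cat > h.py <<'E'
import numpy as np,cv2
def ray(s,uv,z):
    f=s["color"].shape[0]/2/np.tan(np.radians(float(s["fov_y"]))/2)
    uv=np.atleast_2d(uv).astype(float);T=s["cam_to_world"]
    d=np.c_[(uv[:,0]-s["cx"])/f,(uv[:,1]-s["cy"])/f,np.ones(len(uv))]@T[:3,:3].T
    return T[:3,3]+d*((z-T[2,3])/d[:,2])[:,None]
E
python3 - <<'E'
from h import *
s=dict(np.load("pics/top.npz"));im=s["color"];g=cv2.cvtColor(im,cv2.COLOR_BGR2GRAY)
m=((g>135)*255).astype(np.uint8);m[:, :255]=0;m[:,436:]=0;m[:165]=0;m[285:]=0
cs,_=cv2.findContours(m,0,2)
for c in cs:
    if cv2.contourArea(c)>60:
        b=cv2.boxPoints(cv2.minAreaRect(c));print(cv2.contourArea(c),np.round(b).tolist(),np.round(ray(s,b,120)[:,:2]).tolist())
from scipy.signal import find_peaks
for r in (205,230,255):
    p=cv2.GaussianBlur(g,(5,5),0)[r,265:435].astype(float)
    k,_=find_peaks(p,prominence=8);print(r,k+265,np.round(ray(s,np.c_[k+265,k*0+r],125)[:,:2]).tolist())
    k,_=find_peaks(-p,prominence=8);print(' dark',k+265)
big=cv2.resize(im[160:300,250:560],None,fx=2.5,fy=2.5,interpolation=2);cv2.imwrite("pics/crop.png",big)
E
```

```text
205 [270 282 303 322 338 359 378 396 415] [[597.0, 95.0], [597.0, 65.0], [597.0, 15.0], [597.0, -31.0], [597.0, -70.0], [598.0, -121.0], [598.0, -167.0], [598.0, -211.0], [598.0, -257.0]]
 dark [278 292 314 332 350 368 385 404]
230 [280 302 310 321 337 355 374 378 397 415] [[536.0, 70.0], [536.0, 17.0], [536.0, -2.0], [536.0, -28.0], [536.0, -66.0], [536.0, -109.0], [536.0, -155.0], [536.0, -165.0], [536.0, -210.0], [536.0, -253.0]]
 dark [276 290 307 313 331 349 367 386 404]
255 [279 301 308 316 320 336 354 373 392 415] [[476.0, 72.0], [476.0, 20.0], [476.0, 3.0], [476.0, -15.0], [476.0, -25.0], [476.0, -63.0], [476.0, -105.0], [476.0, -150.0], [476.0, -195.0], [476.0, -249.0]]
 dark [274 288 305 312 330 348 366 384 404 419]
```

View pics/crop.png

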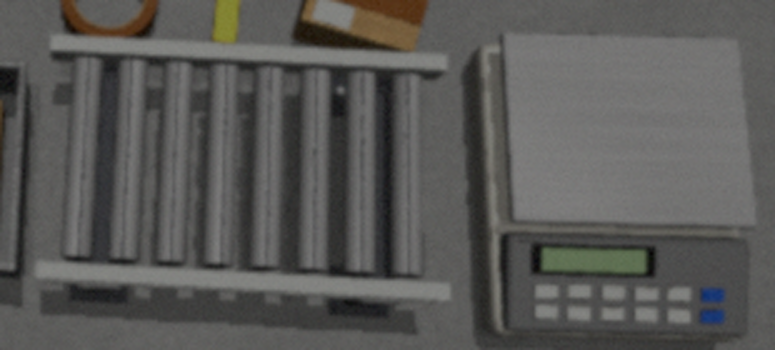

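The crop shows an open-ended frame. Its outer far corners are at about (52,36) and (446,56) crop pixels, and the near ones at about (38,270) and (448,292). Roller 1 is at crop x≈406 and roller 8 at ≈82. Next, a sub-pixel check against 390×240.

```bash
python3 - <<'E'
from h import *
s=dict(np.load("pics/top.npz"));g=cv2.GaussianBlur(cv2.cvtColor(s["color"],6),(3,3),0)
U=lambda p:np.array(p)/2.5+[250-.3,160-.3]
c=ray(s,U([(52,36),(446,56),(448,292),(38,270)]),120)[:,:2];print(c.round(),[np.linalg.norm(c[i]-c[i-1]).round() for i in range(4)],c.mean(0).round(1))
# roller centre lines: ends in crop px (far, near)
e=np.array([[89,58,78,258],[406,72,406,274]])
for q in e: print(ray(s,U(q.reshape(2,2)),118)[:,:2].round())
for y in(36,56): pass
# rail profile columns: outer edges
for u in(290,345,400):
    col=g[165:290,u].astype(int);d=np.diff(col);print(u,[(165+i,int(d[i])) for i in range(len(d)) if abs(d[i])>14])
# tote/scale extents near track
print('scale near edge',ray(s,U([(500,36),(513,218)]),112)[:,:2].round(),'tote',ray(s,U([(24,66)]),120)[:,:2].round())
S=dict(np.load("pics/scene.npz"))
# scene rail far ends (px by eye) at z=120
c=ray(S,[(180,131),(313,155),(296,226),(146,192)],120)[:,:2];print(c.round(),c.mean(0).round())
E
```

```text
[[ 677.   94.]
 [ 657. -294.]
 [ 426. -280.]
 [ 446.  105.]] [np.float64(231.0), np.float64(388.0), np.float64(231.0), np.float64(386.0)] [551.6 -93.6]
[[655.  58.]
 [458.  68.]]
[[ 641. -254.]
 [ 443. -242.]]
290 [(173, 20), (174, 24), (179, -18), (180, -30), (181, -24), (264, 22), (265, 25), (266, 15), (271, -15), (272, -17), (273, -19), (274, -21), (275, -15)]
345 [(182, -21), (183, -29), (184, -19), (267, 16), (268, 20), (274, -16), (275, -19), (276, -15)]
400 [(175, -17), (176, -23), (178, 16), (179, 33), (180, 26), (185, -23), (186, -28), (187, -15), (270, 24), (271, 26), (272, 15), (277, -15), (278, -19), (279, -18), (280, -22)]
scale near edge [[ 680. -351.]
 [ 498. -350.]] tote [[646. 122.]]
[[ 438. -269.]
 [ 447.  106.]
 [ 676.  105.]
 [ 657. -277.]] [555. -84.]
```

```bash
cat >> h.py <<'E'
c=np.array([548.,-92.5]);d=np.array([.05,.9987]);d/=np.linalg.norm(d)
P=lambda t,z:[*(c+t*d),z]   # t: along row from centre, towards tote
E
python3 - <<'E'
from h import *
from station import *
t0=get_time_s()
q=get_joint_pos();best=None
for k in(0,1,-1,.5,-.5):
    o=[np.pi,0,np.arctan2(d[1],d[0])+k*np.pi]
    j=kinematics.inverse_kinematics(P(-157.5,250),o)
    if j is not None: 
        print(k,np.round(j,2))
        w=np.abs(np.array(j)-q).max()
        if best is None or w<best[0]: best=(w,o,j)
o=best[1];print(o)
p=get_tool_pos();arm.move_straight([p[0],p[1],260],max_speed=200)
claw.grab();arm.move_to(P(-157.5,250),o)
print(get_time_s()-t0,get_opening(),get_tool_pos())
arm.move_straight(P(-157.5,140),max_speed=100)
f0=get_force();print(f0)
s=imaging.snapshot("top");cv2.imwrite("pics/top2.png",s["color"])
s=imaging.snapshot("wrist");cv2.imwrite("pics/wr.png",s["color"])
cv2.imwrite("pics/both.png",np.hstack([cv2.imread("pics/top2.png")[140:320,230:560],cv2.resize(s["color"],None,fx=.6,fy=.6)[36:216]]))
print(get_time_s()-t0)
E
```

```text
0 [-0.45  0.32  1.65  0.    1.17 -0.4 ]
0.5 [-0.45  0.32  1.65  0.    1.17 -1.97]
-0.5 [-0.45  0.32  1.65 -0.    1.17  1.17]
[3.141592653589793, 0, np.float64(-0.05002331781533931)]
4.3917 0.08578431446657127 [ 540.43891147 -249.15688073  249.98509357]
[ 0.0161318   0.27066017 -0.10734173]
5.741700000000001
```

View pics/both.png

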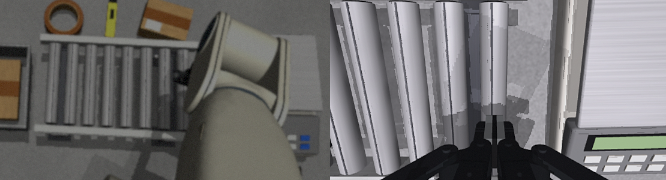

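Fingertips (wrist view, ~494) sit over the middle of roller 1 (column ~494), so the lateral position is confirmed. Next: probe the height lightly, back off, then sweep.

```bash
python3 - <<'E'
from h import *
from station import *
t0=get_time_s()
hit=arm.move_straight(P(-157.5,123),max_speed=12,force_limit=3)
z=get_tool_pos()[2];print(hit,get_tool_pos(),get_force())
arm.move_straight(P(-157.5,132),max_speed=60)
print(get_time_s(),get_time_s()-t0)
s=imaging.snapshot("wrist");cv2.imwrite("pics/wr2.png",s["color"])
E
```

```text
False [ 540.14363337 -249.81331245  123.07181603] [-0.63153979 -0.55625528  0.58571582]
7.7083 1.8666
```

```bash
python3 - <<'E'
from h import *
from station import *
t0=get_time_s()
arm.move_straight(P(-157.5,126),max_speed=60);arm.sleep(.2);print(get_force())
for z in np.arange(124.5,119.9,-.5):
    hit=arm.move_straight(P(-157.5,z),max_speed=10,force_limit=4)
    print(hit,np.round(get_tool_pos(),2),np.round(get_force(),2))
    if hit or abs(get_force()[2])>4: break
arm.move_straight(P(-157.5,132),max_speed=60)
print(get_time_s(),get_time_s()-t0)
E
```

```text
[ 0.21531481 -0.10010264  0.05061621]
False [ 540.07 -249.79  124.44] [ 0.27  0.28 -0.84]
False [ 540.08 -249.78  123.97] [-0.01 -1.47  0.76]
False [ 540.12 -249.8   123.47] [ 0.62  0.37 -0.96]
False [ 540.11 -249.8   122.96] [ 0.37 -0.11  0.29]
False [ 540.08 -249.79  122.46] [ 0.32 -1.11 -0.23]
False [ 540.11 -249.81  121.97] [ 0.38  0.33 -0.62]
False [ 540.1  -249.79  121.45] [ 0.47 -0.7  -1.5 ]
False [ 540.1  -249.81  120.98] [ 0.35 -0.05 -0.16]
False [ 540.1  -249.8   120.47] [-0.17  0.45 -0.25]
False [ 540.11 -249.76  119.96] [-0.04  0.15 -0.05]
11.1083 3.3499999999999996
```

View pics/wr2.png

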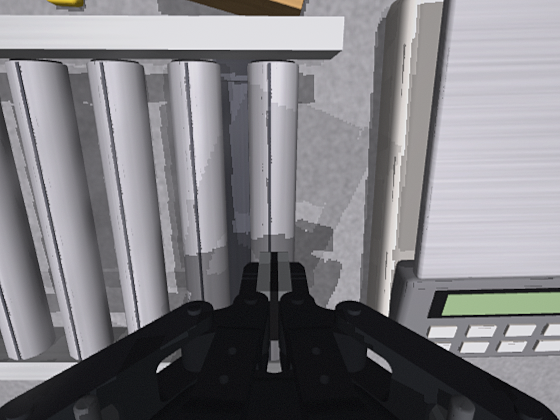

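The wrist view at z≈132 shows the shut tips (pads meeting at ~(272,260)) over roller 1 (columns 248–298). There was no contact even at TCP z=120, so I'll check the tip and roller geometry in this picture.

```bash
python3 - <<'E'
from h import *
from station import *
from scipy.spatial.transform import Rotation as R
print(get_opening(),get_grasp_force())
p=np.array(get_tool_pos());Rt=R.from_euler("xyz",get_ee_rot()).as_matrix()
s=imaging.snapshot("wrist");M=np.array(s["mount"]);f=210/np.tan(np.radians(s["fov_y"])/2)
W=np.eye(4);W[:3,:3]=Rt;W[:3,3]=p;s["cam_to_world"]=W@M
def proj(X):
    q=np.linalg.inv(s["cam_to_world"])@np.append(X,1);return (q[:2]/q[2]*f+[s["cx"],s["cy"]]).round(1)
print(p,"cam",s["cam_to_world"][:3,3].round(),"TCP px",proj(p))
for k in range(-20,21,10): print(k,proj(p-Rt[:,2]*k))
print("roller1 pred top ends",[proj([*(c-157.5*d+e*np.array([d[1],-d[0]])),125]) for e in(98,30,0,-30)])
print("seen end (272,60) at 118:",ray(s,[(250,62),(297,62)],112)," rail right end",ray(s,[(344,16),(344,50)],120))
E
```

```text
-0.12101687147403288 0.0
[ 540.63339614 -250.04218757  132.83578033] cam [ 618. -254.  313.] TCP px [274.2 239.5]
-20 [274.2 227.3]
-10 [274.2 233.1]
0 [274.2 239.5]
10 [274.2 246.5]
20 [274.2 254.2]
roller1 pred top ends [array([273.7,  64. ]), array([273.8, 188.3]), array([273.9, 235.2]), array([273.9, 278.1])]
seen end (272,60) at 118: [[ 641.1243703  -241.43001496  112.        ]
 [ 639.76325467 -268.02657947  112.        ]]  rail right end [[ 659.80012732 -292.69621138  120.        ]
 [ 643.54397574 -292.9125964   120.        ]]
```

Roller 1 matches laterally to within 1–2 mm. The visible tips project above the nominal TCP, so the real ends sit further back. I'll probe on down slowly with a force stop.

```bash
python3 - <<'E'
from h import *
from station import *
arm.move_straight(P(-157.5,121),max_speed=60)
for z in range(118,99,-2):
    hit=arm.move_straight(P(-157.5,z),max_speed=10,force_limit=3)
    p=get_tool_pos();f=get_force();print(hit,np.round(p,2),np.round(f,2))
    if hit or abs(f[2])>3: break
print(get_time_s())
s=imaging.snapshot("wrist");cv2.imwrite("pics/wr3.png",s["color"])
s=imaging.snapshot("scene");cv2.imwrite("pics/sc3.png",cv2.resize(s["color"][100:280,100:350],None,fx=3,fy=3))
E
```

```text
False [ 540.16 -249.82  118.02] [0.02 0.43 0.22]
False [ 540.08 -249.74  115.93] [-0.49 -0.12 -0.3 ]
False [ 540.07 -249.76  113.89] [-0.61  0.75 -0.16]
False [ 540.05 -249.78  111.89] [ 0.71 -0.26 -0.08]
False [ 540.07 -249.79  109.91] [ 0.03  0.06 -0.43]
False [ 540.07 -249.77  107.9 ] [ 0.12  0.81 -0.4 ]
False [ 540.04 -249.78  105.88] [ 0.31  0.11 -0.87]
False [ 540.08 -249.78  103.92] [ 0.3  -0.2  -0.21]
False [ 540.04 -249.78  101.92] [ 0.1  -0.33 -0.08]
False [ 540.04 -249.77   99.89] [-0.25  0.03  0.83]
15.0917
```

```bash
python3 -c "
import cv2,numpy as np
a=cv2.imread('pics/wr3.png');b=cv2.imread('pics/sc3.png')
cv2.imwrite('pics/b3.png',np.hstack([cv2.resize(a,(400,300)),cv2.resize(b,(400,300))]))"
```

```text
(no output)
```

View pics/b3.png

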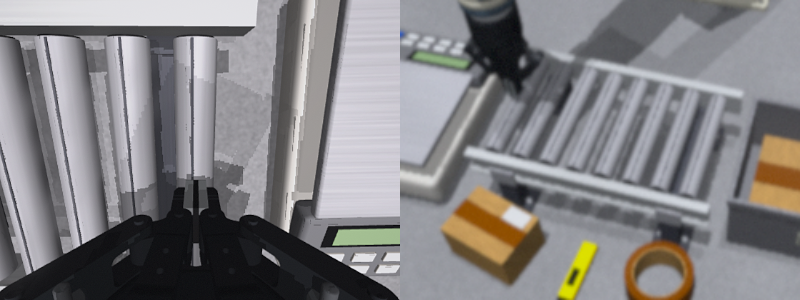

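```bash
python3 - <<'E'
from h import *
from station import *
p=np.array(get_tool_pos());print(p)
s=imaging.snapshot("scene");f=210/np.tan(np.radians(s["fov_y"])/2)
im=cv2.resize(s["color"][90:240,100:250],None,fx=4,fy=4,interpolation=2)
for z in range(100,171,10):
    q=np.linalg.inv(s["cam_to_world"])@np.array([p[0]+11,p[1],z,1]);u=q[:2]/q[2]*f+[s["cx"],s["cy"]]
    print(z,u.round(1)); a=(u-[100,90])*4
    cv2.line(im,(int(a[0])+40,int(a[1])),(int(a[0])+60,int(a[1])),(0,0,255),1);cv2.putText(im,str(z),(int(a[0])+62,int(a[1])+4),0,.35,(0,0,255))
cv2.imwrite("pics/sc4.png",im)
E
```

```text
[ 540.13234589 -249.81453709   99.99310637]
100 [173.4 167.2]
110 [172.6 164.7]
120 [171.8 162.2]
130 [171.  159.6]
140 [170.2 157. ]
150 [169.4 154.4]
160 [168.6 151.7]
170 [167.7 149. ]
```

View pics/sc4.png

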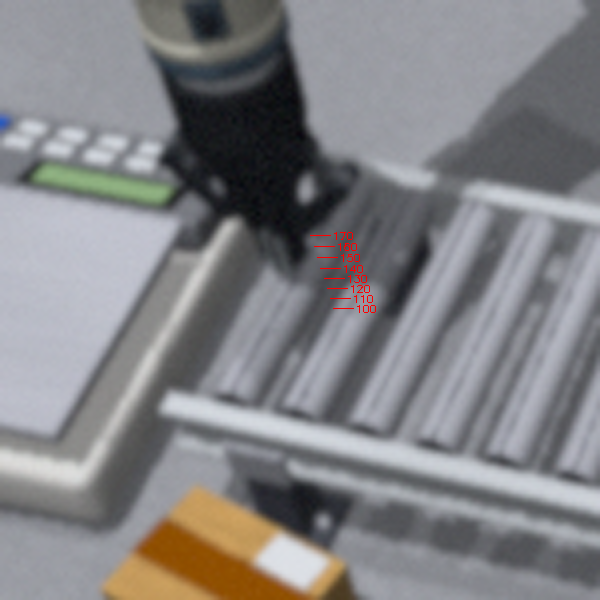

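In the scene view the finger ends reach row ~285, about z 122–127, with the TCP reading 100. They have not moved in the wrist view, so they aren't occluded. The real tips are therefore ~25 mm behind the nominal TCP and about to touch, so I'll continue the probe.

```bash
python3 - <<'E'
from h import *
from station import *
for z in np.arange(99,84.9,-1):
    hit=arm.move_straight(P(-157.5,z),max_speed=8,force_limit=3)
    p=get_tool_pos();f=get_force();print(hit,np.round(p,2),np.round(f,2))
    if hit or abs(f[2])>3: break
arm.sleep(.15);print(get_tool_pos()[2],get_force())
if hit:
    zc=get_tool_pos()[2]
    arm.move_straight(P(-157.5,zc+6),max_speed=60)
print(get_time_s())
E
```

```text
False [ 540.07 -249.79   98.95] [ 0.16  0.03 -0.14]
False [ 540.06 -249.78   97.92] [-0.53 -0.32  0.18]
False [ 540.05 -249.8    96.92] [-0.38  0.13  0.83]
False [ 540.1  -249.78   95.93] [ 0.36 -0.58  0.02]
False [ 540.06 -249.78   94.92] [ 1.19  0.1  -0.51]
False [ 540.07 -249.77   93.93] [-0.61  0.04 -0.45]
False [ 540.08 -249.77   92.94] [-0.79 -0.34 -0.09]
False [ 540.08 -249.77   91.94] [0.89 0.56 0.38]
False [ 540.07 -249.78   90.94] [0.11 0.1  0.43]
False [ 540.07 -249.79   89.93] [-0.53  0.43 -0.74]
False [ 540.06 -249.8    88.94] [ 0.61 -0.15 -0.82]
False [ 540.15 -249.8    88.  ] [-0.05  0.24  0.24]
True [ 540.17 -250.03   87.87] [-1.17 -0.51  6.24]
87.88867376160337 [-1.52747719  0.82130696  5.32928569]
19.1583
```

Contact at TCP z≈87.95 (tips at 125). Now back off towards the scale, descend clear of roller 1, and sweep about 0.8 mm below the tops with force trimming.

```bash
python3 - <<'E'
from h import *
from station import *
z=87.2;t=-157.5-28
arm.move_straight(P(t,94),max_speed=100);arm.move_straight(P(t,z),max_speed=40)
f0=np.array(get_force());log=[];n=0
while t<157.5+24:
    t2=t+15
    if t==-185.5: t2=t+13
    hit=arm.move_straight(P(t2,z),max_speed=90,force_limit=22)
    f=np.array(get_force());log.append((round(t2,1),round(z,2),hit,*f.round(1)))
    if hit:
        z+=.4;n+=1
        if n>12: break
        arm.move_straight([*get_tool_pos()[:2],z],max_speed=60);continue
    t=t2
    if f[2]>12: z+=.3
    elif f[2]<2 and abs((t+157.5+22.5)%45-22.5)<1 and z>86.6: z-=.2
arm.move_straight(P(t,150),max_speed=150)
for l in log: print(l)
print(get_time_s(),get_tool_pos())
s=imaging.snapshot("top");cv2.imwrite("pics/t5.png",s["color"])
E
```

```text
(-172.5, 87.2, False, np.float64(1.0), np.float64(0.4), np.float64(-0.8))
(-157.5, 87.2, False, np.float64(-0.1), np.float64(0.8), np.float64(5.0))
(-142.5, 87.2, False, np.float64(-0.5), np.float64(0.3), np.float64(0.4))
(-127.5, 87.2, False, np.float64(-0.1), np.float64(-0.1), np.float64(0.1))
(-112.5, 87.2, False, np.float64(-1.3), np.float64(0.4), np.float64(5.8))
(-97.5, 87.2, False, np.float64(0.2), np.float64(0.6), np.float64(0.6))
(-82.5, 87.2, False, np.float64(0.4), np.float64(-0.0), np.float64(0.0))
(-67.5, 87.2, False, np.float64(-1.4), np.float64(0.6), np.float64(5.6))
(-52.5, 87.2, False, np.float64(-0.3), np.float64(1.4), np.float64(0.5))
(-37.5, 87.2, False, np.float64(-1.1), np.float64(0.9), np.float64(1.0))
(-22.5, 87.2, False, np.float64(-0.7), np.float64(0.7), np.float64(4.8))
(-7.5, 87.2, False, np.float64(0.4), np.float64(-0.4), np.float64(-0.6))
(7.5, 87.2, False, np.float64(-0.2), np.float64(0.8), np.float64(-0.5))
(22.5, 87.2, False, np.float64(-1.9), np.float64(-0.1), np.float64(5.3))
(37.5, 87.2, False, np.float64(0.0), np.float64(1.4), np.float64(-0.3))
(52.5, 87.2, False, np.float64(0.2), np.float64(-0.0), np.float64(-0.3))
(67.5, 87.2, False, np.float64(-2.9), np.float64(0.7), np.float64(6.0))
(82.5, 87.2, False, np.float64(0.2), np.float64(0.1), np.float64(-0.4))
(97.5, 87.2, False, np.float64(0.5), np.float64(-0.7), np.float64(-0.5))
(112.5, 87.2, False, np.float64(-2.1), np.float64(-0.1), np.float64(6.6))
(127.5, 87.2, False, np.float64(-0.1), np.float64(0.8), np.float64(-0.1))
(142.5, 87.2, False, np.float64(-0.1), np.float64(0.3), np.float64(-0.9))
(157.5, 87.2, False, np.float64(-1.9), np.float64(0.2), np.float64(5.5))
(172.5, 87.2, False, np.float64(0.1), np.float64(0.2), np.float64(-0.3))
(187.5, 87.2, False, np.float64(0.1), np.float64(0.2), np.float64(-0.2))
28.3667 [557.02505573  94.55123311 149.71720229]
```

```bash
python3 - <<'E'
from h import *
from station import *
arm.move_straight(P(0,260),max_speed=200)
s=imaging.snapshot("wrist");cv2.imwrite("pics/w6.png",s["color"]);print(get_time_s(),get_tool_pos())
E
```

```text
29.7 [547.58456911 -91.63389133 259.20137539]
```

View pics/w6.png

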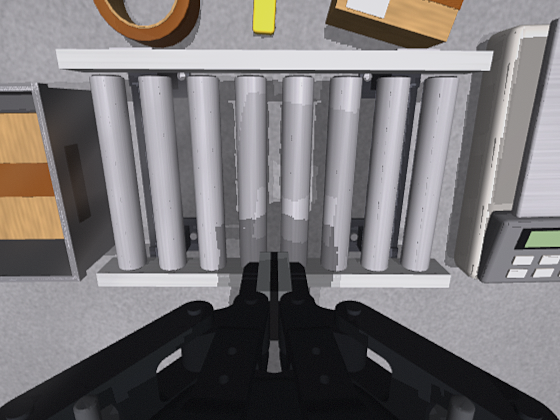

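The wrist view shows all eight rollers (columns 115–435). The dark seam lines that lay on top before the sweep are gone from there. I'll enlarge it to check where the seams went.

```bash
python3 - <<'E'
import cv2,numpy as np
a=cv2.imread("pics/w6.png")[70:275,80:470];b=cv2.createCLAHE(4,(4,4)).apply(cv2.cvtColor(a,6))
cv2.imwrite("pics/w6c.png",cv2.resize(b,(800,420),interpolation=2))
E
```

```text
(no output)
```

View pics/w6c.png

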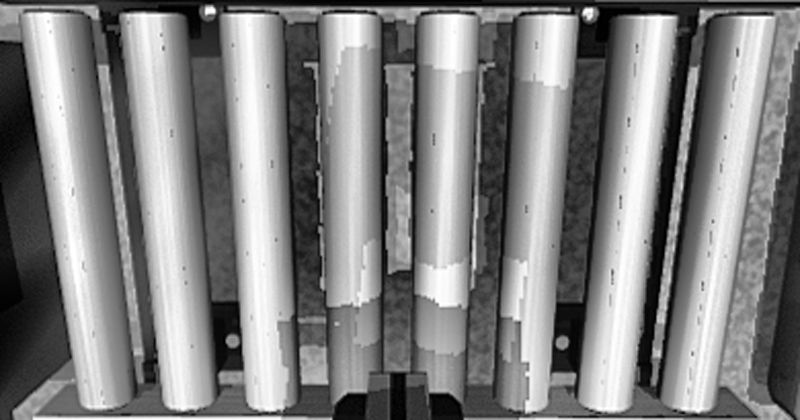

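No seam stripe is visible on any roller now. All eight have turned past the visible top, and the loose items look undisturbed. Handing in.

```bash
python3 -c "
from station import *
print(get_force());print(arm.job_done())"
```

```text
[-0.74018471 -0.81486533  0.47329435]
the job is handed in; nothing more can be done
None
```

I swept all eight rollers in one pass from the scale to the tote at about 5–6 N each, kept clear of the scale and loose items, and handed the job in at about 30 s; the seam marks had all rolled off the tops, but the turn angles weren't measured and no verdict came back.

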